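# Lock the T-foot adapter into the bench tester

### The arm

A 7-joint arm with a two-finger parallel gripper is mounted at the origin on the work surface. World frame = base frame: x ahead of the robot, y to its left, z up, the work surface at z = 0. Lengths are in mm, angles in degrees, forces in N, time in s.
With the tool pointing down it reaches from about 350 to 900 mm from the base axis. Payload 19.9 kg.
Tool frame: the origin (TCP) lies between the finger pads; the fingertips stand 25 mm ahead of it and the grasp point (between the pads) lies 6 mm ahead of it; z points along the fingers, x is the direction in which the jaws open and shut, and the axes are right-handed (so a half turn about z gives the same grasp; the last joint's range is limited). The gripper opens to 94 mm and grips with 3 to 60 N. Pads are 16 mm wide; open, the fingers measure 119 mm over their backs; the gripper's body (75 mm by 177 mm) begins 78 mm behind the grasp point.
Start: joints at [65.804, 23.915, -0.59, 92.452, 0.269, 63.638, -3.037], TCP at [232.283, -580.212, 230.425] pointing down, gripper open.
Joint ranges: [-161.28, 161.28], [-22.2, 115.67], [-73.04, 71.86], [3.21, 147.25], [-68.34, 248.33], [10.77, 114.83], [-161.83, 161.83]. Speed limits (degrees/s): [108.29, 108.29, 136.94, 136.94, 172.46, 172.46, 172.46].

### API

Orientations are given as [roll, pitch, yaw] about the fixed x, y, z axes, in that order (R = Rz(yaw) Ry(pitch) Rx(roll)).
In Python, from bench import manip gives the robot as it stands.
- The arm moves only by the tool arm_command, never from a script. Its argument "plan" is a list of rows, each an object with "translation": the shift along the tool's x, y, z in m, a list of three; "twist": the turn about the tool's z in degrees; "grip": the opening in per cent of the stroke, from 0 (shut) to 100 (fully open). In form: [{"translation": [tx, ty, tz], "twist": twist, "grip": grip}, ...]. A call has 1 to 20 rows; each row is the pose to reach, as a shift and turn from the pose commanded when the call began, along the tool's axes at that moment; what a row does not reach only later rows make up. A row lasts 1/10 s, in which the tool goes at most 50 mm and 8.59 degrees, less where a joint would pass 70% of its speed; a pose out of reach is approached as far as the arm can. A call with a gripper value outside its range is refused whole. The fingers move at their own pace and stop on an object; the grip force is fixed at half the most. Time passes only in rows, so rows that repeat a pose let the fingers close. It gives the time, the measured TCP pose, the force and the opening at its end, in the units of the state.
- manip.get_obs(): the state, without advancing time (a new reading comes with each control period).
- manip.read_camera(name): name is "side" or "top"; returns a dict with "image" (400x640x3 uint8, red, green, blue), "vfov" (degrees; the focal length in pixels is half the picture's height over the tangent of half this angle, whatever the lens; pixels are square), "cx", "cy" (the principal point, pixels), "k1" (the pictures are not rectified: a ray, as slopes to the right and down, at radius r is drawn at 1 + k1 r^2 times it, then the intrinsics apply), "R" (3x3) and "t" (3): a world point X has camera coordinates R X + t. Camera axes: x right, y down, z forward; pixel columns grow to the right and rows downward; lengths in mm; the calibration is good to about 2 mm. A picture is of the moment at which its call begins. There is no depth.
- manip.hand_in(): hands the job in, once; it reports no verdict.
The state is a dict: "clock": time; "joint_pos": joint angles; "qvel": joint speeds; "joint_torque": joint torques, N m; "tcp_pos": TCP position; "orientation": TCP orientation; "wrist_force": force on the tool from outside, world axes, zero at the start; "ft_torque": the same for the moment, N m; "grip_width": opening from 0.0 (shut) to 1.0 (fully open).
Only numpy, scipy, OpenCV 4.12 (cv2) and the standard library are available. Lean on these libraries where they do the work, as an engineer would, in place of code of your own. Each camera call takes 0.05 s, during which the arm holds its last target.

### The job

Get the tester ready for the next pull test: slide the cover with the yellow rib fully open to uncover the slot, then take the red-barred adapter from its rack and lower its T-foot lengthwise through the slot until its flange sits flat on the orange plate. Then turn it a quarter turn clockwise (seen from above) until it stops, so that it is locked (once it is seated you may let go and simply push one end of its bar round). Let go of it, and leave the blue adapter and the other loose things where they are.

Things in the scene. Friction and masses are not known exactly. Their poses are not given: they have to be found in the camera images.
- tester: Fixed low white tester box: 320 mm long (its x, -120 to +200 mm), 200 mm wide, with an orange mounting plate whose top is 85 mm above the table. Origin on the table straight below the slot's middle, z up. White marks on the plate, 62 mm from the slot's middle along +y and -y, show the bar's locked direction. The grey panel at the +x end is 83 mm high, its red knob 95 mm.
- socket (a point): Middle of the slot at the level of the orange plate's top; axes as tester. The slot runs along x: 67 mm long, 24 mm wide, through a 10 mm plate into a cavity, 40 mm deep in all. Stops in the cavity let an inserted T-foot turn only clockwise (seen from above), a quarter turn, until it lies along the tester's y.
- cover (a joint): Sliding cover on top of the orange plate: a dark plate 84 mm (x) by 66 mm (y), 4 mm thick. 0 = the cover is centred over the slot; it slides along the tester's +x axis to its end stop at 0.09 m (fully open, slot free). It slides with about 1.5 N and stays where it is left.
- cover_rib (a point): Middle of the yellow rib that stands up in the middle of the cover: 10 mm thick along the tester's x, 54 mm along y, from 4 to 28 mm above the orange plate; this point is 16 mm above the plate. Push or pinch it to slide the cover.
- adapter_bar (a point): Middle of the red bar on top of the steel T-foot adapter (about 0.45 kg, loose, upright in the rack). Bar 110 mm long along the adapter's x, 18 mm wide (y), 16 mm high; pinch it across its middle from above. z up. Neck of 14 mm diameter below it. When the adapter is seated this point is 38 mm above the orange plate. The adapter is alike after a half turn.
- adapter_foot (a point): Middle of the underside of the same adapter's round flange (48 mm across, 8 mm thick), 38 mm below the bar's middle, axes alike. Below it: a shank 18 mm across, then the T-foot, 60 mm long along x (as the bar), 18 mm wide, from 16 to 30 mm below this point; its lowest 6 mm are narrowed to 54 by 12 mm. Seated, this point is level with the plate's top.
- spare_bar (a point): Middle of the blue bar of a second, otherwise equal adapter in the other pocket of the rack. Leave it there.
- rack: Fixed wooden rack block 110 mm (x) by 200 mm (y) by 45 mm high; origin under its centre, on the table. Two pockets 100 mm apart in y, each 72 mm (x) by 28 mm, 36 mm deep. In each hangs an adapter, foot and bar along the rack's x within about 5 degrees, flange on the rack's top. Which adapter is in which pocket varies.
- caliper: Steel dial caliper lying on the table, about 210 mm long, its origin on the table at the middle of its beam. Leave it.
- jar: Glass jar with a white lid, 60 mm across, 75 mm high, origin under its middle. Leave it.
- marker: Black and blue marker pen lying on the table, 130 mm long. Leave it.
Things that resemble listed ones, but are neither listed nor needed, are in the scene too. Leave any green or turquoise look-alike of the part that bears adapter_bar alone.

How it is judged (in metres and radians):
On the way, in this order (a step that is already met when the one before it is completed fails the run):
1. the cover is slid fully open (value of joint cover above 0.08 m), for 0.2 s.
2. the red adapter is down through the slot, its flange on the plate, its bar still along the slot (z of adapter_bar in the frame of tester below 0.128 m and horizontal distance between adapter_bar and socket below 0.012 m and angle between the x axis of adapter_bar and the x axis of tester, either way round below 0.3 rad), for 0.1 s.
At the end, for the whole second after the job is handed in: The red adapter sits in the slot with its flange on the orange plate (within 5 mm in height and 12 mm sideways, upright within 6 degrees), turned across the slot to within 12 degrees of a full quarter turn, released and at rest, with the cover still open (at least 70 mm) (angle between the x axis of adapter_bar and the y axis of tester, either way round below 0.21 rad and z of adapter_bar in the frame of tester between 0.118 and 0.128 m and horizontal distance between adapter_bar and socket below 0.012 m and angle between adapter_bar's own z axis and vertical below 0.1 rad and value of joint cover above 0.07 m and contact force between adapter and the fingers below 0.1 N and linear speed of adapter below 0.02 m/s); the robot touches nothing.
It fails at once if the blue adapter is moved by more than 20 mm (distance of spare_bar from where it was at the start of the episode above 0.02 m).
It fails at once if the caliper, the jar or the marker is moved by more than 20 mm (distance of any of caliper, jar, marker from where it was at the start of the episode above 0.02 m).
It also fails if it takes over 72 s, if anything falls off the work surface, if the arm or the gripper's body presses on something with over 40 N, if the wrist force passes 120 N, or if a joint passes its speed limit or range.

## Working session

There is one attempt and no reset: what is moved stays moved. The work goes in short steps, Python scripts to look and compute and a tool call to move; the robot and the scene stay as the last step left them, time stands still between calls to the robot, and variables do not carry over. Pictures are saved under pics/ and viewed, and the job is handed in when it is done.

Besides the shell and the picture viewer there is one more tool, called after "Emit:" as a command line: name --argument value ..., lists and objects as JSON in quotes. arm_command: Moves the arm, as the interface text tells. Its arguments: {"type":"object","properties":{"plan":{"type":"array"}},"required":["plan"]}

```bash
mkdir -p pics
cat > h.py <<'E'
import numpy as np, cv2
from bench import manip
def grab(n,tag):
    c=manip.read_camera(n); cv2.imwrite(f'pics/{tag}.png',c['image'][:,:,::-1]); return c
def intr(c):
    f=c['image'].shape[0]/2/np.tan(np.radians(c['vfov'])/2)
    return f
def ray(c,u,v):
    f=intr(c); d=np.array([(u-c['cx'])/f,(v-c['cy'])/f]); s=d.copy()
    for _ in range(30): s=d/(1+c['k1']*(s@s))
    R=np.array(c['R']);t=np.array(c['t'])
    return -R.T@t, R.T@np.array([s[0],s[1],1.])
def onz(c,u,v,z):
    o,d=ray(c,u,v); return o+d*(z-o[2])/d[2]
def proj(c,X):
    p=np.array(c['R'])@np.array(X,float)+np.array(c['t']); s=p[:2]/p[2]; s=s*(1+c['k1']*(s@s)); return s*intr(c)+[c['cx'],c['cy']]
E
python3 - <<'E'
from h import *
import pickle
for n in('top','side'):
    c=grab(n,n+'0'); pickle.dump(c,open(n+'0.pkl','wb')); print(n,c['vfov'],c['cx'],c['cy'],c['k1'],np.round(-np.array(c['R']).T@c['t']),np.round(c['R'],2).tolist())
print(manip.get_obs())
E
```

```text
top 56.4178247149482 319.7072059574932 201.31866067321647 -0.03869962587304873 [ 449.  -45. 1365.] [[-0.02, -1.0, -0.01], [-1.0, 0.02, -0.06], [0.06, 0.01, -1.0]]
side 57.2878914315447 320.2497188919692 194.1471817801369 -0.003248066060802644 [276. 725. 785.] [[-0.94, -0.34, 0.01], [-0.23, 0.61, -0.76], [0.25, -0.71, -0.65]]
{'clock': 0.1, 'joint_pos': array([65.80423478, 23.94499948, -0.59170099, 92.48243503,  0.26952425,
       63.63637985, -3.03693239]), 'qvel': array([-0.05685733, -0.17195251,  0.11285905, -0.09639905,  0.07144011,
       -0.04879255, -0.02677732]), 'joint_torque': array([ 4.51909682e-04, -8.52582908e+01,  6.39711823e-01, -4.26686347e+01,
       -4.88651369e-02,  1.65069412e-02,  3.53582857e-05]), 'tcp_pos': array([ 232.17619381, -579.9419696 ,  229.88092252]), 'orientation': array([ 1.79995477e+02,  6.22787811e-02, -6.81804402e+01]), 'wrist_force': array([-0.24933733,  0.15735794, -0.21784095]), 'ft_torque': array([ 0.00493178, -0.00551194,  0.03447376]), 'grip_width': 0.9946919379014628}
```

View pics/top0.png

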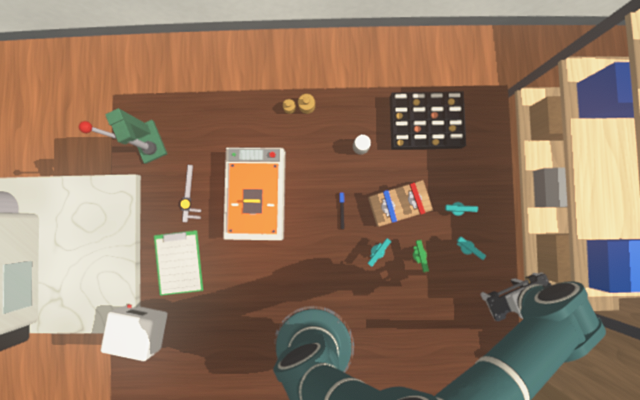

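View pics/side0.png

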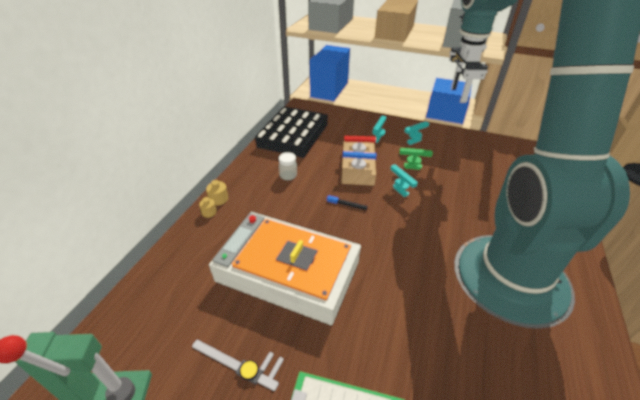

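The top view shows the tester's orange plate at (253,200), with the yellow rib at about (253,201) and the grey panel at (255,154). The rack is at (401,203). Candidates for the adapter:
- red bar (418,198)
- blue bar (387,206), the spare
- turquoise (461,209), (470,248), (379,252)
- green (420,256)

Only the one at (418,198) is red and sits in the rack. I'll enlarge and measure it.

```bash
cat > m.py <<'E'
from h import *
import pickle,sys
def masks(img):
    h=cv2.cvtColor(img,cv2.COLOR_RGB2HSV); H,S,V=[h[...,i].astype(int) for i in range(3)]
    return dict(red=((H<5)|(H>173))&(S>170)&(V>110), blue=(H>105)&(H<125)&(S>150)&(V>110),
     yellow=(H>22)&(H<33)&(S>130)&(V>130), orange=(H>8)&(H<19)&(S>190)&(V>180))
def comps(img,k,box):
    m=masks(img)[k].astype(np.uint8); z=np.zeros_like(m); x0,y0,x1,y1=box; z[y0:y1,x0:x1]=m[y0:y1,x0:x1]
    n,l,st,ce=cv2.connectedComponentsWithStats(z); out=[]
    for i in range(1,n):
        if st[i,4]>12:
            ys,xs=np.nonzero(l==i); out.append((st[i,4],ce[i],cv2.minAreaRect(np.c_[xs,ys].astype(np.float32))))
    return out
E
python3 - <<'E'
from m import *
T=pickle.load(open('top0.pkl','rb'));S=pickle.load(open('side0.pkl','rb'))
def show(c,k,box,z):
    for a,ce,r in comps(c['image'],k,box):
        b=cv2.boxPoints(r); P=np.array([onz(c,*p,z) for p in b])
        e=P[1]-P[0];g=P[2]-P[1]; L=e if np.linalg.norm(e)>np.linalg.norm(g) else g
        print(k,a,ce.round(1),'centre',onz(c,*ce,z).round(1),'sizes',round(np.linalg.norm(e)),round(np.linalg.norm(g)),'ang',round(np.degrees(np.arctan2(L[1],L[0])),1))
bt=(200,130,445,245); bs=(200,120,400,330)
print('top')
show(T,'red',bt,91);show(T,'blue',bt,91);show(T,'yellow',bt,113);show(T,'orange',bt,85)
print('side')
show(S,'red',bs,91);show(S,'blue',bs,91);show(S,'yellow',bs,113);show(S,'orange',bs,85)
t=cv2.resize(T['image'][140:270,210:490],None,fx=2.8,fy=2.8,interpolation=cv2.INTER_CUBIC)
cv2.imwrite('pics/crop1.png',t[:,:,::-1])
s=cv2.resize(S['image'][110:300,210:440],None,fx=3,fy=3,interpolation=cv2.INTER_CUBIC)
cv2.imwrite('pics/crop2.png',s[:,:,::-1])
E
```

```text
top
red 17 [271.9 154.4] centre [687. 128.  91.] sizes 14 10 ang -91.3
red 137 [417.1 198.3] centre [ 524.9 -367.5   91. ] sizes 15 109 ang -162.3
blue 113 [389.6 205.9] centre [ 500.7 -272.3   91. ] sizes 12 106 ang -165.8
blue 24 [341.  197.2] centre [ 534.  -107.2   91. ] sizes 7 27 ang 178.7
yellow 32 [251.5 200.5] centre [527.5 195.9 113. ] sizes 51 3 ang -91.2
side
red 153 [358.8 138.1] centre [ 522.9 -364.2   91. ] sizes 34 104 ang -163.1
red 22 [252.1 218.9] centre [681.4 129.2  91. ] sizes 11 15 ang 118.0
blue 93 [358.5 154.8] centre [ 496.1 -264.1   91. ] sizes 19 100 ang -164.9
blue 37 [332.4 199.1] centre [505.8 -23.2  91. ] sizes 26 17 ang -159.1
yellow 132 [295.9 251.1] centre [519.8 207.6 113. ] sizes 66 18 ang -90.1
orange 19 [288.4 269.1] centre [525. 243.  85.] sizes 17 8 ang -106.0
```

View pics/crop1.png

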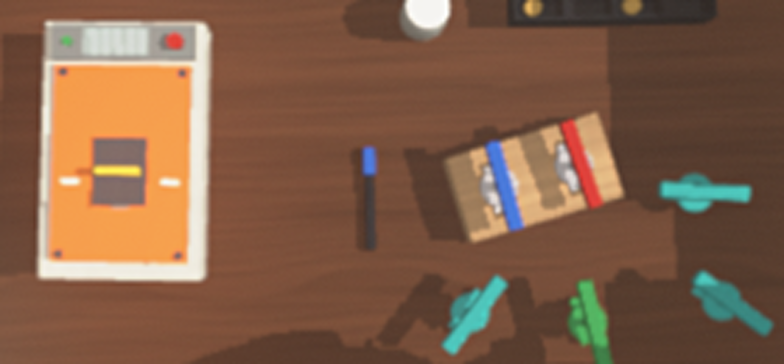

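View pics/crop2.png

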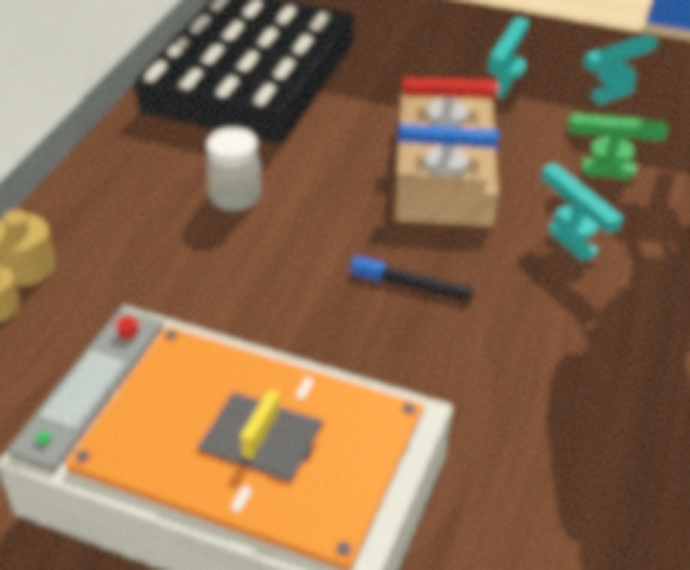

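Red bar confirmed: it stands in the rack's right-hand pocket and is the only red one with a steel flange. Next, the tester pose from the white marks, the plate bolts and the orange outline.

```bash
cat > tm.py <<'E'
from m import *
def tester(c,box,pr=True):
    x0,y0,x1,y1=box; k=6
    im=cv2.resize(c['image'][y0:y1,x0:x1],None,fx=k,fy=k,interpolation=cv2.INTER_CUBIC)
    h=cv2.cvtColor(im,cv2.COLOR_RGB2HSV).astype(int)
    o=((h[...,0]>5)&(h[...,0]<22)&(h[...,1]>130)&(h[...,2]>120)).astype(np.uint8)
    cs,hi=cv2.findContours(o,cv2.RETR_CCOMP,cv2.CHAIN_APPROX_NONE)
    i=max(range(len(cs)),key=lambda j:cv2.contourArea(cs[j]))
    up=lambda p:np.array(p,float)/k+np.array([x0,y0])-.5+.5/k
    r=cv2.minAreaRect(cs[i]); print('px',up(r[0]),'hull area',cv2.contourArea(cs[i])/k/k)
    ap=cv2.approxPolyDP(cv2.convexHull(cs[i]),25,True)[:,0]
    print('corners',[onz(c,*up(p),85).round(1)[:2].tolist() for p in ap])
    for j in range(len(cs)):
        if hi[0][j][3]==i and cv2.contourArea(cs[j])>40:
            q=cv2.moments(cs[j]); p=up((q['m10']/q['m00'],q['m01']/q['m00'])); rr=cv2.minAreaRect(cs[j])
            print('hole',p.round(1),'area',cv2.contourArea(cs[j])/k/k,'at z85',onz(c,*p,85).round(1)[:2])
E
python3 - <<'E'
from tm import *
T=pickle.load(open('top0.pkl','rb'));S=pickle.load(open('side0.pkl','rb'))
tester(T,(215,140,295,245)); print(); tester(S,(200,200,370,325))
E
```

```text
px [252.47199249 197.8921051 ] hull area 3358.5416666666665
corners [[660.5, 276.7], [653.2, 109.5], [415.7, 119.5], [423.3, 284.4]]
hole [273.1 230.9] area 5.111111111111112 at z85 [423.4 128.1]
hole [230.3 230.2] area 5.055555555555555 at z85 [428.5 275.7]
hole [270.2 204.6] area 26.11111111111111 at z85 [513.9 136.9]
hole [234.4 204.1] area 26.73611111111111 at z85 [517.9 260.6]
hole [251.5 200.5] area 48.236111111111114 at z85 [529.4 201.4]
hole [252.3 201.2] area 395.6944444444444 at z85 [526.9 198.4]
hole [274.5 165.7] area 5.25 at z85 [648.5 120.4]
hole [232.1 165.2] area 5.111111111111112 at z85 [653.6 268.1]

px [290.5674235  255.55625407] hull area 5420.486111111111
corners [[658.6, 272.9], [652.0, 119.8], [410.6, 121.8], [415.7, 289.1]]
hole [324.1 292.4] area 15.680555555555555 at z85 [424.2 274. ]
hole [290.  275.7] area 47.458333333333336 at z85 [513.7 259.3]
hole [296.7 254.7] area 760.5138888888888 at z85 [523.5 196. ]
hole [311.1 238.9] area 37.75 at z85 [509.5 135.3]
```

The marks are 123.8 mm apart (124 expected). They put the socket at about (514,198) and the tester yaw at −1.9°. The cover is about 12 mm open already. Plan: push the rib with closed fingers from −x.

```bash
cat > go.py <<'E'
from h import *
from scipy.spatial.transform import Rotation as R
def rel(p,yaw=None,frm=None,fyaw=None):
    o=manip.get_obs(); rpy=o['orientation']; Q=R.from_euler('xyz',rpy,degrees=True) 
    d=Q.inv().apply(np.array(p,float)-(o['tcp_pos'] if frm is None else frm))/1000
    tw=None if yaw is None else (rpy[2]-yaw+180)%360-180
    print('to',p,'tr',d.round(4).tolist(),'twist',tw)
if __name__=='__main__': 
    o=manip.get_obs();print(o['clock'],o['tcp_pos'],o['orientation'],o['wrist_force'],o['grip_width'])
E
python3 -c "
from go import *
rel([420,-200,230],-91.9); rel([490,198,230],-91.9); rel([490,198,121],-91.9)"
```

```text
to [420, -200, 230] tr [-0.2829, -0.3156, 0.0002] twist 23.71955982147591
to [490, 198, 230] tr [-0.6264, -0.5285, 0.0005] twist 23.71955982147591
to [490, 198, 121] tr [-0.6263, -0.5285, 0.1095] twist 23.71955982147591
```

Emit:
arm_command --plan '[{"translation": [-0.283, -0.316, 0], "twist": 10, "grip": 0}, {"translation": [-0.283, -0.316, 0], "twist": 15, "grip": 0}, {"translation": [-0.283, -0.316, 0], "twist": 20, "grip": 0}, {"translation": [-0.283, -0.316, 0], "twist": 23.7, "grip": 0}, {"translation": [-0.283, -0.316, 0], "twist": 23.7, "grip": 0}, {"translation": [-0.283, -0.316, 0], "twist": 23.7, "grip": 0}, {"translation": [-0.283, -0.316, 0], "twist": 23.7, "grip": 0}, {"translation": [-0.283, -0.316, 0], "twist": 23.7, "grip": 0}, {"translation": [-0.626, -0.528, 0], "twist": 23.7, "grip": 0}, {"translation": [-0.626, -0.528, 0], "twist": 23.7, "grip": 0}, {"translation": [-0.626, -0.528, 0], "twist": 23.7, "grip": 0}, {"translation": [-0.626, -0.528, 0], "twist": 23.7, "grip": 0}, {"translation": [-0.626, -0.528, 0], "twist": 23.7, "grip": 0}, {"translation": [-0.626, -0.528, 0], "twist": 23.7, "grip": 0}, {"translation": [-0.626, -0.528, 0], "twist": 23.7, "grip": 0}, {"translation": [-0.626, -0.528, 0], "twist": 23.7, "grip": 0}, {"translation": [-0.626, -0.528, 0], "twist": 23.7, "grip": 0}, {"translation": [-0.626, -0.528, 0], "twist": 23.7, "grip": 0}, {"translation": [-0.626, -0.528, 0], "twist": 23.7, "grip": 0}, {"translation": [-0.626, -0.528, 0], "twist": 23.7, "grip": 0}]'

```text
clock: 2.1
tcp_pos: [489.8, 196.0, 230.3]
orientation: [180.0, -0.0, -92.0]
wrist_force: [-0.6, -0.2, 0.2]
grip_width: 0.006
```

```bash
python3 -c "
from go import *
rel([490,198,130],-91.9);rel([490,198,121],-91.9);rel([575,195,121],-91.9)
grab('side','s1')"
```

```text
to [490, 198, 130] tr [-0.002, -0.0002, 0.1003] twist -0.05449189980640767
to [490, 198, 121] tr [-0.0021, -0.0002, 0.1093] twist -0.05449189980640767
to [575, 195, 121] tr [-0.002, -0.0852, 0.1093] twist -0.05449189980640767
```

View pics/s1.png

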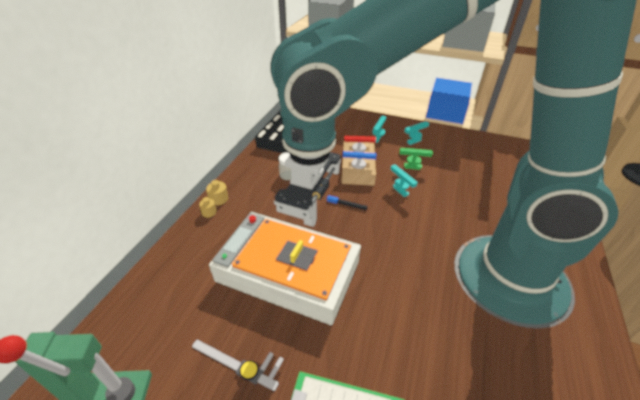

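The side view shows the closed gripper above the near side of the rib, with its tip at (313,222) and the rib at (296,251), the path clear. I'll lower it and push.

Emit:
arm_command --plan '[{"translation": [-0.001, 0, 0.05], "twist": 0, "grip": 0}, {"translation": [-0.001, 0, 0.085], "twist": 0, "grip": 0}, {"translation": [-0.001, 0, 0.1], "twist": 0, "grip": 0}, {"translation": [-0.001, 0, 0.109], "twist": 0, "grip": 0}, {"translation": [-0.001, 0, 0.109], "twist": 0, "grip": 0}, {"translation": [-0.001, -0.012, 0.109], "twist": 0, "grip": 0}, {"translation": [-0.001, -0.024, 0.109], "twist": 0, "grip": 0}, {"translation": [-0.001, -0.034, 0.109], "twist": 0, "grip": 0}, {"translation": [-0.001, -0.044, 0.109], "twist": 0, "grip": 0}, {"translation": [-0.001, -0.054, 0.109], "twist": 0, "grip": 0}, {"translation": [-0.001, -0.064, 0.109], "twist": 0, "grip": 0}, {"translation": [-0.001, -0.074, 0.109], "twist": 0, "grip": 0}, {"translation": [-0.001, -0.082, 0.109], "twist": 0, "grip": 0}, {"translation": [-0.001, -0.088, 0.109], "twist": 0, "grip": 0}, {"translation": [-0.001, -0.091, 0.109], "twist": 0, "grip": 0}, {"translation": [-0.001, -0.091, 0.109], "twist": 0, "grip": 0}]'

```text
clock: 3.75
tcp_pos: [581.1, 195.2, 121.4]
orientation: [-180.0, 0.0, -91.9]
wrist_force: [-0.0, 0.0, -0.4]
grip_width: 0.004
```

```bash
python3 -c "
from go import *
import pickle
c=grab('side','s2')
b=c['image'][190:330,190:390];cv2.imwrite('pics/s2c.png',cv2.resize(b,None,fx=3,fy=3)[:,:,::-1])"
```

```text
(no output)
```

View pics/s2c.png

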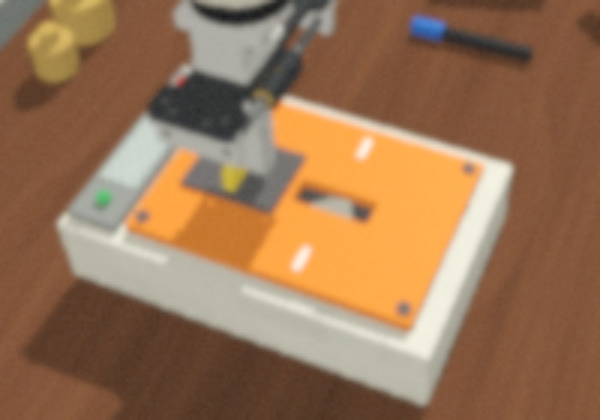

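The cover now uncovers the slot, at crop (335,200), and is about 80 mm open. I'll push on gently to the stop.

Emit:
arm_command --plan '[{"translation": [0, -0.003, 0], "twist": 0, "grip": 0}, {"translation": [0, -0.006, 0], "twist": 0, "grip": 0}, {"translation": [0, -0.008, 0], "twist": 0, "grip": 0}, {"translation": [0, -0.008, 0], "twist": 0, "grip": 0}]'

```text
clock: 4.2
tcp_pos: [588.9, 195.0, 121.5]
orientation: [180.0, 0.0, -91.9]
wrist_force: [-1.2, 0.7, 0.1]
grip_width: 0.009
```

Emit:
arm_command --plan '[{"translation": [0, -0.002, 0], "twist": 0, "grip": 0}, {"translation": [0, -0.004, 0], "twist": 0, "grip": 0}, {"translation": [0, -0.004, 0], "twist": 0, "grip": 0}]'

```text
clock: 4.5
tcp_pos: [589.4, 195.1, 121.3]
orientation: [179.6, -0.1, -91.8]
wrist_force: [-29.4, -3.7, 21.3]
grip_width: 0.002
```

Stop reached: 29 N at 589.4 mm, which agrees with a socket x of about 512.5 mm. I'll back off, lift and go to the red adapter.

Run:
```python
from m import *; from go import rel
T=pickle.load(open('top0.pkl','rb'));S=pickle.load(open('side0.pkl','rb'))
for c,box in((T,(400,170,440,225)),(S,(330,125,390,152))):
    im=c['image'];x0,y0,x1,y1=box;k=6
    h=cv2.cvtColor(cv2.resize(im[y0:y1,x0:x1],None,fx=k,fy=k,interpolation=cv2.INTER_CUBIC),cv2.COLOR_RGB2HSV).astype(int)
    m=(((h[...,0]<7)|(h[...,0]>170))&(h[...,1]>150)&(h[...,2]>90))
    ys,xs=np.nonzero(m); P=np.array([onz(c,x/k+x0-.5+.5/k,y/k+y0-.5+.5/k,91)[:2] for x,y in zip(xs,ys)])
    a=np.radians(17.); u=np.array([np.cos(a),np.sin(a)]);v=np.array([-np.sin(a),np.cos(a)])
    pu,pv=P@u,P@v
    far=[(q,np.min(pv[abs(pu-q)<5])) for q in np.linspace(pu.min()+12,pu.max()-12,8)]
    sl=np.polyfit(*zip(*far),1); mu=(pu.min()+pu.max())/2; ed=np.polyval(sl,mu)
    print('len',np.ptp(pu).round(1),'wid',np.ptp(pv).round(1),'angle from far edge',17+np.degrees(np.arctan(sl[0])),'centre',(mu*u+(ed+9)*v).round(1))
rel([560,196,121]);rel([560,196,200]);rel([524,-150,210],-72.3);rel([524,-369,200],-72.3)
```

```text
len 114.7 wid 20.0 angle from far edge 17.470644850108442 centre [ 525.5 -367.2]
len 111.1 wid 47.0 angle from far edge 17.777494258545982 centre [ 527.5 -377.4]
to [560, 196, 121] tr [-0.0, 0.0294, 0.0005] twist None
to [560, 196, 200] tr [0.0001, 0.0299, -0.0785] twist None
to [524, -150, 210] tr [0.3471, 0.055, -0.0877] twist -19.515453687920285
to [524, -369, 200] tr [0.566, 0.048, -0.0773] twist -19.515453687920285
```

Emit:
arm_command --plan '[{"translation": [0, 0.03, 0], "twist": 0, "grip": 0}, {"translation": [0, 0.03, -0.05], "twist": 0, "grip": 0}, {"translation": [0, 0.03, -0.09], "twist": 0, "grip": 30}, {"translation": [0.347, 0.052, -0.088], "twist": -8, "grip": 100}, {"translation": [0.347, 0.052, -0.088], "twist": -16, "grip": 100}, {"translation": [0.347, 0.052, -0.088], "twist": -19.5, "grip": 100}, {"translation": [0.347, 0.052, -0.088], "twist": -19.5, "grip": 100}, {"translation": [0.347, 0.052, -0.088], "twist": -19.5, "grip": 100}, {"translation": [0.347, 0.052, -0.088], "twist": -19.5, "grip": 100}, {"translation": [0.347, 0.052, -0.088], "twist": -19.5, "grip": 100}, {"translation": [0.566, 0.047, -0.077], "twist": -19.5, "grip": 100}, {"translation": [0.566, 0.047, -0.077], "twist": -19.5, "grip": 100}, {"translation": [0.566, 0.047, -0.077], "twist": -19.5, "grip": 100}, {"translation": [0.566, 0.047, -0.077], "twist": -19.5, "grip": 100}, {"translation": [0.566, 0.047, -0.077], "twist": -19.5, "grip": 100}, {"translation": [0.566, 0.047, -0.077], "twist": -19.5, "grip": 100}, {"translation": [0.566, 0.047, -0.077], "twist": -19.5, "grip": 100}, {"translation": [0.566, 0.047, -0.077], "twist": -19.5, "grip": 100}]'

```text
clock: 6.3
tcp_pos: [527.7, -368.2, 198.6]
orientation: [-180.0, 0.0, -72.3]
wrist_force: [-0.1, 0.6, -0.4]
grip_width: 1.003
```

```bash
python3 -c "
from go import *
rel([525,-369,91],-72.4)
c=grab('side','s3');t=grab('top','t3')
print(proj(c,[525,-369,91]),proj(c,manip.get_obs()['tcp_pos']+[0,0,-25]))
b=np.hstack([cv2.resize(c['image'][60:200,290:430],None,fx=2.8,fy=2.8),cv2.resize(t['image'][130:270,180:320],None,fx=2.8,fy=2.8)]);cv2.imwrite('pics/s3c.png',b[:,:,::-1])
from tm import tester
tester(t,(215,140,295,245))"
```

```text
to [525, -369, 91] tr [-0.0, 0.0029, 0.1076] twist 0.10133835114123713
[358.59270311 137.25296211] [359.69913599 116.30411937]
px [252.48078918 198.05351766] hull area 3368.444444444445
corners [[660.5, 276.7], [653.2, 109.5], [416.3, 119.0], [423.3, 284.4]]
hole [230.3 230.2] area 6.125 at z85 [428.5 275.4]
hole [270.2 204.6] area 21.11111111111111 at z85 [513.8 136.8]
hole [234.4 204.1] area 26.76388888888889 at z85 [517.9 260.6]
hole [252.7 204.8] area 139.77777777777777 at z85 [514.3 197.1]
hole [252.9 178.4] area 438.3888888888889 at z85 [605.8 195.7]
hole [274.5 165.7] area 5.402777777777778 at z85 [648.4 120.4]
hole [232.1 165.2] area 5.277777777777778 at z85 [653.7 268. ]
```

View pics/s3c.png

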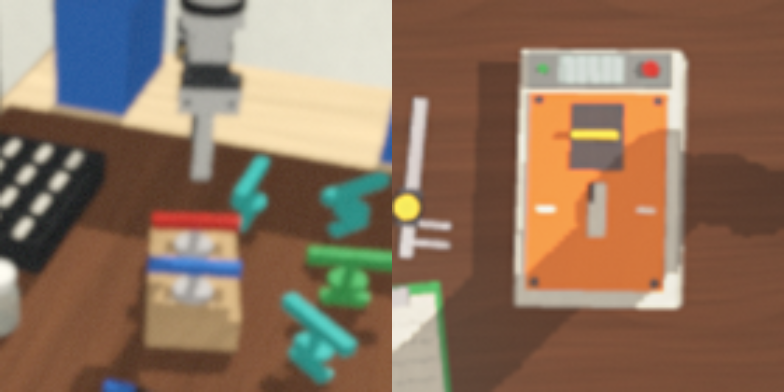

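The side crop shows the gripper over the red bar, jaws across it. The top crop shows the cover open about 90 mm and the slot clear at (252.7,204.8). I'll descend and grip.

Emit:
arm_command --plan '[{"translation": [0, 0.002, 0.05], "twist": 0, "grip": 100}, {"translation": [0, 0.003, 0.08], "twist": 0, "grip": 100}, {"translation": [0, 0.003, 0.1], "twist": 0, "grip": 100}, {"translation": [0, 0.003, 0.108], "twist": 0, "grip": 100}, {"translation": [0, 0.003, 0.108], "twist": 0, "grip": 100}, {"translation": [0, 0.003, 0.108], "twist": 0, "grip": 40}, {"translation": [0, 0.003, 0.108], "twist": 0, "grip": 0}, {"translation": [0, 0.003, 0.108], "twist": 0, "grip": 0}, {"translation": [0, 0.003, 0.108], "twist": 0, "grip": 0}, {"translation": [0, 0.003, 0.108], "twist": 0, "grip": 0}, {"translation": [0, 0.003, 0.108], "twist": 0, "grip": 0}]'

```text
clock: 7.5
tcp_pos: [524.4, -370.3, 90.6]
orientation: [-180.0, -0.0, -72.4]
wrist_force: [0.1, -0.9, -0.2]
grip_width: 0.528
```

```bash
python3 -c "
from go import *
c=grab('side','s4')
print(manip.get_obs()['tcp_pos'])
cv2.imwrite('pics/s4c.png',cv2.resize(c['image'][60:200,290:430],None,fx=4,fy=4)[:,:,::-1])"
```

```text
[ 524.34888237 -370.28459741   90.48963102]
```

View pics/s4c.png

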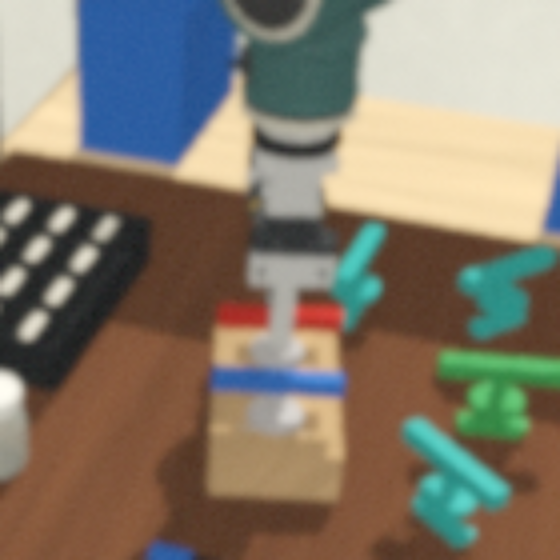

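The finger, at crop x≈283, sits at the bar's middle (216–345). The jaws are still closing, so I'll wait for them and then lift.

Emit:
arm_command --plan '[{"translation": [0, 0, 0], "twist": 0, "grip": 0}, {"translation": [0, 0, 0], "twist": 0, "grip": 0}, {"translation": [0, 0, 0], "twist": 0, "grip": 0}, {"translation": [0, 0, 0], "twist": 0, "grip": 0}, {"translation": [0, 0, 0], "twist": 0, "grip": 0}, {"translation": [0, 0, 0], "twist": 0, "grip": 0}, {"translation": [0, 0, 0], "twist": 0, "grip": 0}, {"translation": [0, 0, 0], "twist": 0, "grip": 0}]'

```text
clock: 8.35
tcp_pos: [524.3, -370.1, 90.4]
orientation: [180.0, 0.0, -72.4]
wrist_force: [-0.4, 3.8, 0.5]
grip_width: 0.189
```

Gripped: 17.8 mm opening for an 18 mm bar. I'll lift and carry it to hover over the slot.

Emit:
arm_command --plan '[{"translation": [0, 0, -0.01], "twist": 0, "grip": 0}, {"translation": [0, 0, -0.03], "twist": 0, "grip": 0}, {"translation": [0, 0, -0.06], "twist": 0, "grip": 0}, {"translation": [0, 0, -0.1], "twist": 0, "grip": 0}, {"translation": [0, 0, -0.14], "twist": 0, "grip": 0}, {"translation": [0, 0, -0.15], "twist": 0, "grip": 0}, {"translation": [0, 0, -0.15], "twist": 0, "grip": 0}]'

```text
clock: 9.05
tcp_pos: [524.6, -370.8, 241.8]
orientation: [-179.9, -0.1, -72.4]
wrist_force: [-0.8, 0.6, -6.2]
grip_width: 0.189
```

```bash
python3 -c "
from go import *
rel([513.5,198,235],-91.9)"
```

```text
to [513.5, 198, 235] tr [-0.5455, -0.1613, 0.0058] twist 19.497273658084794
```

Emit:
arm_command --plan '[{"translation": [-0.02, -0.006, 0], "twist": 1, "grip": 0}, {"translation": [-0.06, -0.018, 0], "twist": 3, "grip": 0}, {"translation": [-0.1, -0.03, 0], "twist": 5, "grip": 0}, {"translation": [-0.14, -0.041, 0], "twist": 7, "grip": 0}, {"translation": [-0.18, -0.053, 0], "twist": 9, "grip": 0}, {"translation": [-0.22, -0.065, 0], "twist": 11, "grip": 0}, {"translation": [-0.26, -0.077, 0], "twist": 13, "grip": 0}, {"translation": [-0.3, -0.089, 0], "twist": 15, "grip": 0}, {"translation": [-0.34, -0.101, 0], "twist": 17, "grip": 0}, {"translation": [-0.38, -0.112, 0], "twist": 19, "grip": 0}, {"translation": [-0.42, -0.124, 0], "twist": 19.5, "grip": 0}, {"translation": [-0.46, -0.136, 0], "twist": 19.5, "grip": 0}, {"translation": [-0.5, -0.148, 0], "twist": 19.5, "grip": 0}, {"translation": [-0.525, -0.155, 0], "twist": 19.5, "grip": 0}, {"translation": [-0.54, -0.16, 0], "twist": 19.5, "grip": 0}, {"translation": [-0.5455, -0.1613, 0.005], "twist": 19.5, "grip": 0}, {"translation": [-0.5455, -0.1613, 0.015], "twist": 19.5, "grip": 0}, {"translation": [-0.5455, -0.1613, 0.035], "twist": 19.5, "grip": 0}, {"translation": [-0.5455, -0.1613, 0.055], "twist": 19.5, "grip": 0}, {"translation": [-0.5455, -0.1613, 0.055], "twist": 19.5, "grip": 0}]'

```text
clock: 11.05
tcp_pos: [511.5, 196.2, 182.0]
orientation: [179.7, -0.1, -92.0]
wrist_force: [-0.3, -0.2, -5.3]
grip_width: 0.192
```

```bash
python3 -c "
from go import *
import pickle
o=manip.get_obs();print(o['tcp_pos'],o['orientation'])
c=grab('side','s5');t=grab('top','t5')
pickle.dump((c,t,o),open('h5.pkl','wb'))
b=np.hstack([cv2.resize(c['image'][150:320,210:380],None,fx=2.3,fy=2.3),cv2.resize(t['image'][120:290,170:340],None,fx=2.3,fy=2.3)]);cv2.imwrite('pics/s5c.png',b[:,:,::-1])
"
```

```text
[511.54596752 196.21054966 181.97818746] [ 1.79706738e+02 -1.22449300e-01 -9.19677116e+01]
```

View pics/s5c.png

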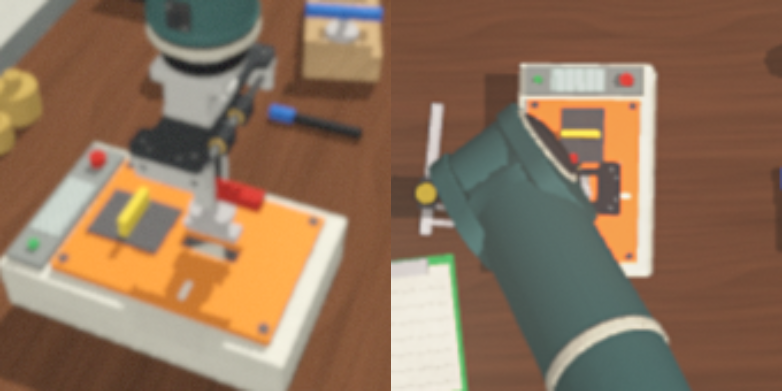

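```bash
python3 -c "
from go import *
import pickle
c,t,o=pickle.load(open('h5.pkl','rb'))
x0,y0,k=270,205,9
im=cv2.resize(c['image'][y0:y0+65,x0:x0+85],None,fx=k,fy=k,interpolation=cv2.INTER_CUBIC)
a=np.radians(-1.9);u=np.array([np.cos(a),np.sin(a),0]);v=np.array([-np.sin(a),np.cos(a),0])
def line(P,col,cl=True):
    q=np.array([(proj(c,p)-[x0,y0]+.5)*k for p in P]).astype(np.int32); cv2.polylines(im,[q],cl,col,1)
B=np.array([*o['tcp_pos'][:2],174.6])
rect=lambda C,L,W:[C+u*L*i+v*W*j for i,j in((.5,.5),(.5,-.5),(-.5,-.5),(-.5,.5))]
line(rect(B+[0,0,8],110,18),(0,255,255));line(rect(B-[0,0,68],54,12),(0,255,0));line(rect(B-[0,0,54],60,18),(0,255,0))
line([B-[0,0,38]+24*np.array([np.cos(h),np.sin(h),0]) for h in np.linspace(0,6.28,40)],(0,0,255))
for S,col in((np.array([513.5,198,85]),(255,0,255)),):
    line(rect(S,67,24),col)
cv2.imwrite('pics/s5d.png',im[:,:,::-1])
"
```

```text
(no output)
```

View pics/s5d.png

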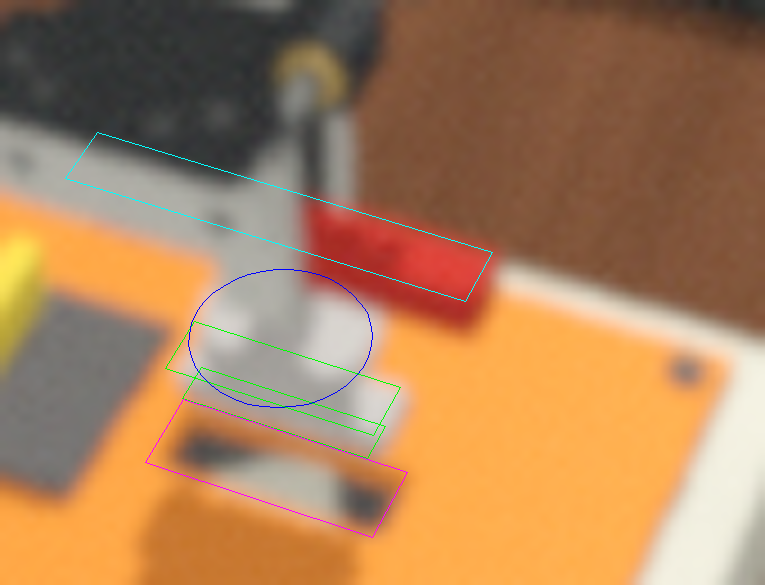

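The side view overlay (measured pose) has the adapter and slot shifted by the same ~1 px, so they agree to about 1 mm with a socket at (513.5,197.3). I'll move +2 mm x, +1 mm y, and lower to just above the plate.

```bash
python3 -c "
from go import *
o=manip.get_obs();print(o['clock'],o['tcp_pos'],o['orientation'])
rel([513.5,197.3,150],-91.9)"
```

```text
11.15 [512.88227402 197.46439322 185.01298646] [ 1.79927239e+02 -2.67601004e-02 -9.19416651e+01]
to [513.5, 197.3, 150] tr [0.0001, -0.0007, 0.035] twist -0.041665112991154274
```

Emit:
arm_command --plan '[{"translation": [0.0005, 0, 0.01], "twist": 0, "grip": 0}, {"translation": [0.0005, 0, 0.02], "twist": 0, "grip": 0}, {"translation": [0.0005, 0, 0.02], "twist": 0, "grip": 0}, {"translation": [0.0005, 0, 0.02], "twist": 0, "grip": 0}, {"translation": [0.0005, 0, 0.02], "twist": 0, "grip": 0}]'

```text
clock: 11.65
tcp_pos: [513.1, 198.1, 165.7]
orientation: [-180.0, 0.0, -91.9]
wrist_force: [1.0, -0.2, -6.6]
grip_width: 0.189
```

```bash
python3 -c "
from go import *
o=manip.get_obs();print(o['tcp_pos'],o['orientation'])
c=grab('side','s6')
x0,y0,k=270,205,9
im=cv2.resize(c['image'][y0:y0+65,x0:x0+85],None,fx=k,fy=k,interpolation=cv2.INTER_CUBIC)
cv2.imwrite('pics/s6d.png',im[:,:,::-1])
"
```

```text
[513.12052256 198.12329819 165.73885506] [-1.7998124e+02  1.4500664e-02 -9.1875132e+01]
```

View pics/s6d.png

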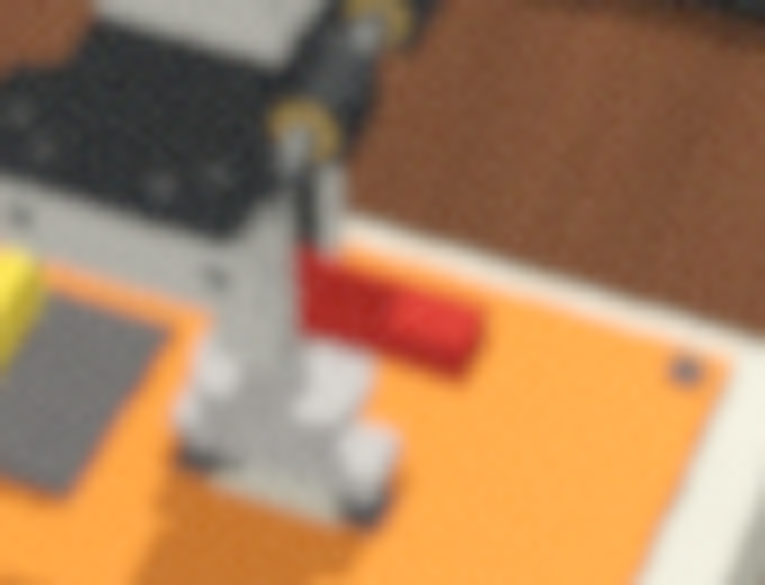

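The side view shows the foot's end faces lined up with the slot's dark ends at crop (195,460) and (365,505). I'll lower it in steps.

Emit:
arm_command --plan '[{"translation": [0.0005, -0.0003, 0.004], "twist": 0, "grip": 0}, {"translation": [0.0005, -0.0003, 0.008], "twist": 0, "grip": 0}, {"translation": [0.0005, -0.0003, 0.012], "twist": 0, "grip": 0}, {"translation": [0.0005, -0.0003, 0.015], "twist": 0, "grip": 0}, {"translation": [0.0005, -0.0003, 0.015], "twist": 0, "grip": 0}]'

```text
clock: 12.2
tcp_pos: [513.0, 197.4, 149.9]
orientation: [180.0, -0.0, -91.9]
wrist_force: [0.0, 0.2, -4.8]
grip_width: 0.185
```

Emit:
arm_command --plan '[{"translation": [0, 0, 0.004], "twist": 0, "grip": 0}, {"translation": [0, 0, 0.008], "twist": 0, "grip": 0}, {"translation": [0, 0, 0.012], "twist": 0, "grip": 0}, {"translation": [0, 0, 0.016], "twist": 0, "grip": 0}, {"translation": [0, 0, 0.018], "twist": 0, "grip": 0}, {"translation": [0, 0, 0.019], "twist": 0, "grip": 0}, {"translation": [0, 0, 0.019], "twist": 0, "grip": 0}]'

```text
clock: 12.9
tcp_pos: [513.2, 197.5, 131.4]
orientation: [180.0, -0.0, -91.9]
wrist_force: [-0.2, 0.0, -5.4]
grip_width: 0.19
```

```bash
python3 -c "
from go import *
o=manip.get_obs();print(o['tcp_pos'],o['orientation'],o['wrist_force'])
c=grab('side','s7')
x0,y0,k=260,205,8
im=cv2.resize(c['image'][y0:y0+70,x0:x0+95],None,fx=k,fy=k,interpolation=cv2.INTER_CUBIC)
cv2.imwrite('pics/s7d.png',im[:,:,::-1])
"
```

```text
[513.19341562 197.46490869 131.35964422] [ 1.79987086e+02 -1.77753145e-05 -9.18786028e+01] [-0.21966815  0.03251266 -5.39488671]
```

View pics/s7d.png

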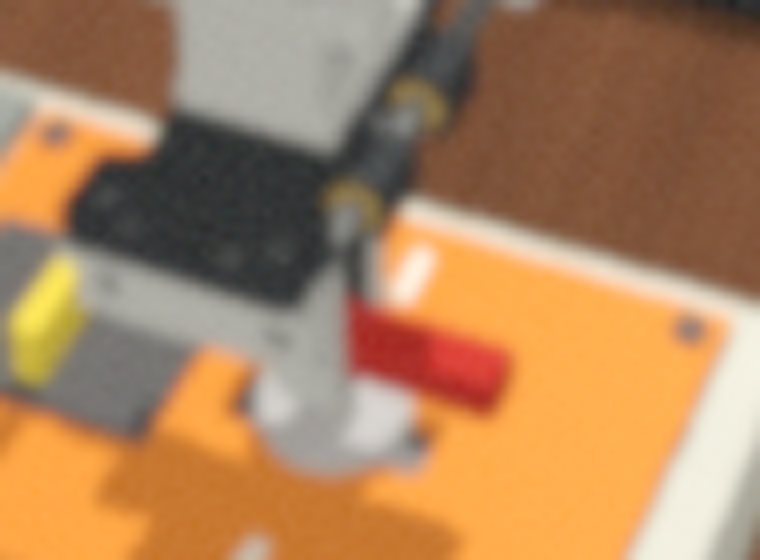

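The flange is just above the plate with the foot inside the slot and no contact force yet. I'll lower it to contact.

Emit:
arm_command --plan '[{"translation": [0, 0, 0.001], "twist": 0, "grip": 0}, {"translation": [0, 0, 0.002], "twist": 0, "grip": 0}, {"translation": [0, 0, 0.0025], "twist": 0, "grip": 0}, {"translation": [0, 0, 0.0025], "twist": 0, "grip": 0}]'

```text
clock: 13.35
tcp_pos: [513.5, 197.6, 130.2]
orientation: [-179.9, -0.0, -91.9]
wrist_force: [-7.6, -3.0, 16.3]
grip_width: 0.192
```

Seated: z 130.2 with 22 N of contact. I'll ease the down-force and turn clockwise in the grip.

Emit:
arm_command --plan '[{"translation": [0, 0, -0.001], "twist": 0, "grip": 0}, {"translation": [0, 0, -0.001], "twist": 5, "grip": 0}, {"translation": [0, 0, -0.001], "twist": 11, "grip": 0}, {"translation": [0, 0, -0.001], "twist": 17, "grip": 0}, {"translation": [0, 0, -0.001], "twist": 23, "grip": 0}, {"translation": [0, 0, -0.001], "twist": 29, "grip": 0}, {"translation": [0, 0, -0.001], "twist": 35, "grip": 0}, {"translation": [0, 0, -0.001], "twist": 41, "grip": 0}, {"translation": [0, 0, -0.001], "twist": 47, "grip": 0}, {"translation": [0, 0, -0.001], "twist": 53, "grip": 0}, {"translation": [0, 0, -0.001], "twist": 53, "grip": 0}]'

```text
clock: 14.45
tcp_pos: [514.1, 197.9, 131.1]
orientation: [-180.0, 0.2, -145.1]
wrist_force: [-0.2, 0.5, -6.3]
grip_width: 0.189
```

```bash
python3 -c "
from go import *
o=manip.get_obs();print(o['tcp_pos'],o['orientation'],o['wrist_force'],o['ft_torque'],o['joint_pos'])
c=grab('side','s8')
x0,y0,k=260,205,8
im=cv2.resize(c['image'][y0:y0+70,x0:x0+95],None,fx=k,fy=k,interpolation=cv2.INTER_CUBIC)
cv2.imwrite('pics/s8d.png',im[:,:,::-1])
"
```

```text
[514.1245812  197.87629392 131.07144589] [-1.79987085e+02  1.59428900e-01 -1.45055572e+02] [-0.2413488   0.45778047 -6.31881477] [0.08002031 0.08310184 0.00888136] [ -37.57136954   23.78004719   16.52070292  108.78320319   -8.83656948
   48.49565479 -161.57773072]
```

View pics/s8d.png

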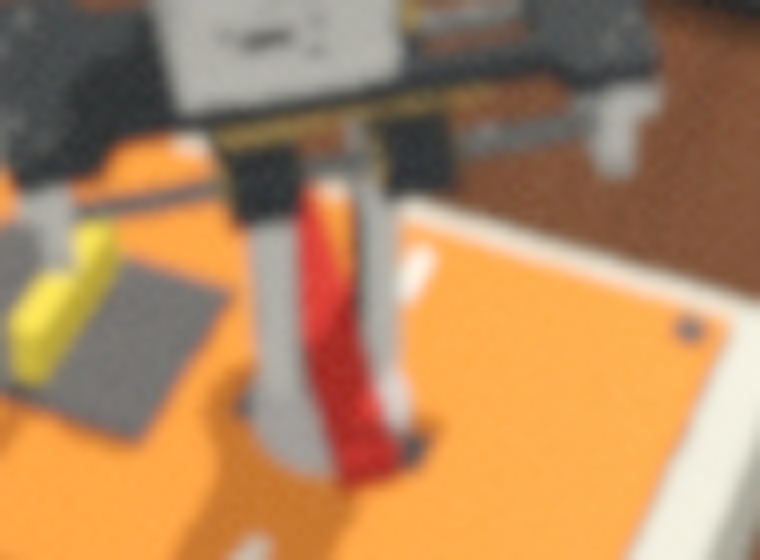

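Turned 53° so far, and the bar follows. Joint 7 is now at its limit (−161.6°), so I'll let go, lift, turn the gripper back a half turn and regrip.

Emit:
arm_command --plan '[{"translation": [0, 0, 0], "twist": 53, "grip": 60}, {"translation": [0, 0, 0], "twist": 0, "grip": 60}]'

```text
clock: 14.7
tcp_pos: [513.2, 198.0, 129.8]
orientation: [-179.9, -0.0, -144.9]
wrist_force: [-1.2, 0.6, 0.3]
grip_width: 0.322
```

I mistyped the twist (53 instead of 0) in that first row. The yaw stayed at −144.9°, so it had no lasting effect. Next I'll open fully and lift.

Emit:
arm_command --plan '[{"translation": [0, 0, 0], "twist": 0, "grip": 60}, {"translation": [0, 0, 0], "twist": 0, "grip": 60}, {"translation": [0, 0, 0], "twist": 0, "grip": 60}, {"translation": [0, 0, -0.02], "twist": 0, "grip": 60}, {"translation": [0, 0, -0.05], "twist": 0, "grip": 60}, {"translation": [0, 0, -0.07], "twist": 0, "grip": 60}, {"translation": [0, 0, -0.07], "twist": 0, "grip": 60}]'

```text
clock: 15.4
tcp_pos: [514.5, 197.4, 202.4]
orientation: [180.0, 0.2, -145.0]
wrist_force: [0.1, -0.2, -0.7]
grip_width: 0.6
```

```bash
python3 -c "
from go import *
o=manip.get_obs();print(o['tcp_pos'],o['orientation'],o['joint_pos'])
c=grab('side','s9')
x0,y0,k=250,205,8
im=cv2.resize(c['image'][y0:y0+70,x0:x0+95],None,fx=k,fy=k,interpolation=cv2.INTER_CUBIC)
cv2.imwrite('pics/s9d.png',im[:,:,::-1])
"
```

```text
[514.49973326 197.42379605 202.35388452] [ 179.99191229    0.21344721 -144.97783549] [ -47.2375108    19.58003084   28.34719587  105.73104459  -10.99066502
   57.1647996  -159.29225664]
```

View pics/s9d.png

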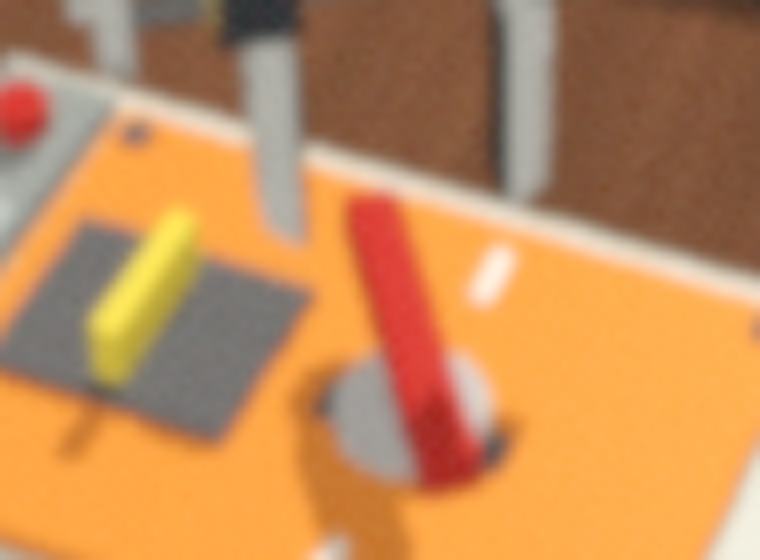

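The adapter is seated and partly turned, and the gripper is clear. I'll turn the tool back 180°.

Emit:
arm_command --plan '[{"translation": [0, 0, 0], "twist": -8.5, "grip": 60}, {"translation": [0, 0, 0], "twist": -17, "grip": 60}, {"translation": [0, 0, 0], "twist": -25.5, "grip": 60}, {"translation": [0, 0, 0], "twist": -34, "grip": 60}, {"translation": [0, 0, 0], "twist": -42.5, "grip": 60}, {"translation": [0, 0, 0], "twist": -51, "grip": 60}, {"translation": [0, 0, 0], "twist": -59.5, "grip": 60}, {"translation": [0, 0, 0], "twist": -68, "grip": 60}, {"translation": [0, 0, 0], "twist": -76.5, "grip": 60}, {"translation": [0, 0, 0], "twist": -85, "grip": 60}, {"translation": [0, 0, 0], "twist": -93.5, "grip": 60}, {"translation": [0, 0, 0], "twist": -102, "grip": 60}, {"translation": [0, 0, 0], "twist": -110.5, "grip": 60}, {"translation": [0, 0, 0], "twist": -119, "grip": 60}, {"translation": [0, 0, 0], "twist": -127.5, "grip": 60}, {"translation": [0, 0, 0], "twist": -136, "grip": 60}, {"translation": [0, 0, 0], "twist": -144.5, "grip": 60}, {"translation": [0, 0, 0], "twist": -153, "grip": 60}, {"translation": [0, 0, 0], "twist": -161.5, "grip": 60}, {"translation": [0, 0, 0], "twist": -170, "grip": 60}]'

```text
clock: 17.45
tcp_pos: [512.9, 197.2, 198.9]
orientation: [-180.0, 0.1, 25.4]
wrist_force: [0.3, -0.2, -0.1]
grip_width: 0.601
```

```bash
python3 -c "
from go import *
o=manip.get_obs();print(o['joint_pos'])
rel([513.5,197.6,202],35);rel([513.5,197.6,131],35)"
```

```text
[-22.30594472  18.22416907  -2.31328197 105.09695366   0.82127281
  56.77741355   0.46804358]
to [513.5, 197.6, 202] tr [0.0008, -0.0001, -0.0031] twist -9.577620072579037
to [513.5, 197.6, 131] tr [0.0009, -0.0001, 0.0679] twist -9.577620072579037
```

Emit:
arm_command --plan '[{"translation": [0, 0, 0], "twist": -8, "grip": 60}, {"translation": [0, 0, 0], "twist": -10, "grip": 60}, {"translation": [0, 0, 0.03], "twist": -10, "grip": 60}, {"translation": [0, 0, 0.055], "twist": -10, "grip": 60}, {"translation": [0, 0, 0.067], "twist": -10, "grip": 60}, {"translation": [0, 0, 0.067], "twist": -10, "grip": 60}, {"translation": [0, 0, 0.067], "twist": -10, "grip": 0}, {"translation": [0, 0, 0.067], "twist": -10, "grip": 0}, {"translation": [0, 0, 0.067], "twist": -10, "grip": 0}, {"translation": [0, 0, 0.067], "twist": -10, "grip": 0}, {"translation": [0, 0, 0.067], "twist": -10, "grip": 0}, {"translation": [0, 0, 0.067], "twist": -10, "grip": 0}, {"translation": [0, 0, 0.067], "twist": -10, "grip": 0}, {"translation": [0, 0, 0.067], "twist": -10, "grip": 0}]'

```text
clock: 18.85
tcp_pos: [513.5, 197.6, 133.3]
orientation: [180.0, -0.0, 35.1]
wrist_force: [1.7, 0.4, 4.9]
grip_width: 0.189
```

Emit:
arm_command --plan '[{"translation": [0, 0, 0], "twist": 6, "grip": 0}, {"translation": [0, 0, 0], "twist": 12, "grip": 0}, {"translation": [0, 0, 0], "twist": 18, "grip": 0}, {"translation": [0, 0, 0], "twist": 24, "grip": 0}, {"translation": [0, 0, 0], "twist": 29, "grip": 0}, {"translation": [0, 0, 0], "twist": 33, "grip": 0}, {"translation": [0, 0, 0], "twist": 35, "grip": 0}, {"translation": [0, 0, 0], "twist": 37, "grip": 0}, {"translation": [0, 0, 0], "twist": 38, "grip": 0}, {"translation": [0, 0, 0], "twist": 38, "grip": 0}]'

```text
clock: 19.85
tcp_pos: [513.2, 197.4, 133.2]
orientation: [180.0, 0.0, -2.9]
wrist_force: [-1.0, -1.2, 9.2]
grip_width: 0.188
```

```bash
python3 -c "
from go import *
o=manip.get_obs();print(o['tcp_pos'],o['orientation'],o['wrist_force'],o['ft_torque'],o['joint_pos'][6])
c=grab('side','s10')
x0,y0,k=250,205,8
im=cv2.resize(c['image'][y0:y0+70,x0:x0+95],None,fx=k,fy=k,interpolation=cv2.INTER_CUBIC)
cv2.imwrite('pics/s10d.png',im[:,:,::-1])
"
```

```text
[513.19349585 197.42731278 133.24491421] [ 1.79996833e+02  7.89010334e-03 -2.91696156e+00] [-1.00649659 -1.17306503  9.18435198] [-0.24620609  0.47606928  0.08528558] -25.23359420833717
```

View pics/s10d.png

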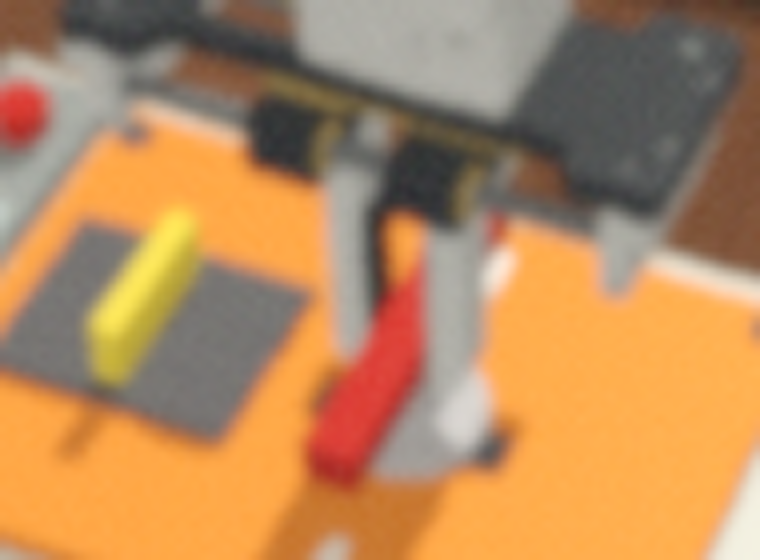

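The bar is parallel to the rib, at −92.9° against a target of −91.9°. I'll nudge 2° more to feel the stop, then release.

Emit:
arm_command --plan '[{"translation": [0, 0, 0], "twist": 2, "grip": 0}, {"translation": [0, 0, 0], "twist": 2, "grip": 0}]'

```text
clock: 20.1
tcp_pos: [513.2, 197.4, 133.2]
orientation: [180.0, 0.0, -5.0]
wrist_force: [-2.1, -1.2, 8.4]
grip_width: 0.189
```

```bash
python3 -c "
from go import *
o=manip.get_obs();print(o['ft_torque'],o['orientation'])"
```

```text
[-0.24870667  0.43537484  0.05896032] [ 1.79998189e+02  7.97682968e-03 -4.95459068e+00]
```

Emit:
arm_command --plan '[{"translation": [0, 0, 0], "twist": 0, "grip": 60}, {"translation": [0, 0, 0], "twist": 0, "grip": 60}, {"translation": [0, 0, 0], "twist": 0, "grip": 60}, {"translation": [0, 0, 0], "twist": 0, "grip": 60}, {"translation": [0, 0, 0], "twist": 0, "grip": 60}, {"translation": [0, 0, -0.03], "twist": 0, "grip": 60}, {"translation": [0, 0, -0.07], "twist": 0, "grip": 60}, {"translation": [0, 0, -0.12], "twist": 0, "grip": 60}, {"translation": [0, 0.05, -0.15], "twist": 0, "grip": 60}, {"translation": [0, 0.1, -0.15], "twist": 0, "grip": 60}, {"translation": [0, 0.15, -0.15], "twist": 0, "grip": 60}, {"translation": [0, 0.2, -0.15], "twist": 0, "grip": 60}, {"translation": [0, 0.25, -0.15], "twist": 0, "grip": 60}, {"translation": [0, 0.25, -0.15], "twist": 0, "grip": 60}, {"translation": [0, 0.25, -0.15], "twist": 0, "grip": 60}]'

```text
clock: 21.6
tcp_pos: [491.8, -53.1, 283.1]
orientation: [-180.0, -0.0, -5.1]
wrist_force: [0.6, 0.4, -0.5]
grip_width: 0.601
```

Run:
```python
from go import *
from tm import *
o=manip.get_obs();print(o['tcp_pos'],o['clock'])
c=grab('side','s11');t=grab('top','t11')
tester(t,(215,140,295,245))
for n,q,box in(('top',t,(225,175,285,235)),('side',c,(270,200,350,300))):
    for a,ce,r in comps(q['image'],'red',box):
        b=cv2.boxPoints(r);P=np.array([onz(q,*p,131) for p in b]);e=P[1]-P[0];g=P[2]-P[1];L=e if np.linalg.norm(e)>np.linalg.norm(g) else g
        print(n,a,ce,onz(q,*ce,131).round(1),np.linalg.norm(e).round(),np.linalg.norm(g).round(),np.degrees(np.arctan2(L[1],L[0])))
b=np.hstack([cv2.resize(c['image'][200:290,240:330],None,fx=4.4,fy=4.4,interpolation=2),cv2.resize(t['image'][140:230,208:298],None,fx=4.4,fy=4.4,interpolation=2)]);cv2.imwrite('pics/s11c.png',b[:,:,::-1])
```

```text
[491.79859076 -53.06539624 283.1007729 ] 21.6
px [252.59859721 198.06003825] hull area 3346.6388888888887
corners [[660.5, 276.7], [653.2, 109.5], [416.3, 119.0], [422.2, 283.9]]
hole [273.1 230.9] area 5.347222222222222 at z85 [423.3 128.1]
hole [230.3 230.2] area 6.027777777777778 at z85 [428.6 275.5]
hole [270.2 204.6] area 26.305555555555557 at z85 [513.9 136.9]
hole [250.5 204.3] area 295.09722222222223 at z85 [516.4 205. ]
hole [252.9 178.3] area 434.875 at z85 [606.2 195.8]
hole [274.5 165.7] area 5.402777777777778 at z85 [648.4 120.4]
hole [232.1 165.1] area 5.333333333333333 at z85 [653.7 268. ]
top 109 [249.72477064 203.86238532] [515.3 198.4 131. ] 13.0 104.0 -95.10214803250594
side 237 [299.88185654 247.16877637] [509.2 207.3 131. ] 116.0 20.0 -93.20302435938139
```

View pics/s11c.png

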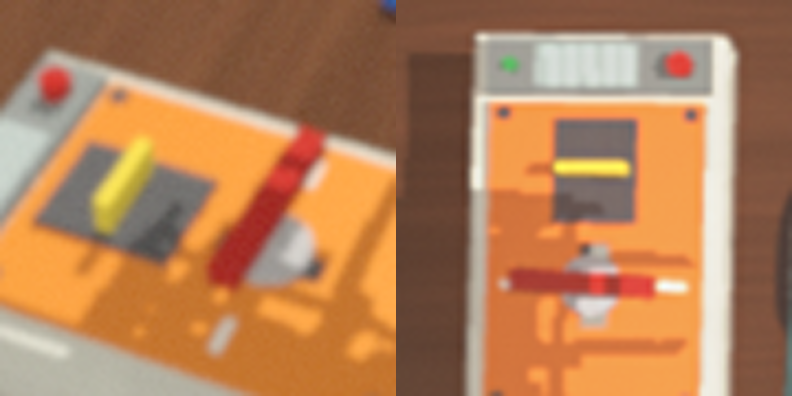

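The side and top views show the bar at (300,247) and (250,204), running across the slot between the white marks. Its centre is within 1 mm of the marks' centre, its angle is 3° past the tester's y (limit 12°), the cover is fully open and the gripper is clear. Handing in.

```bash
python3 -c "
from go import *
print(manip.hand_in())"
```

```text
the job is handed in; nothing more can be done
None
```

I slid the cover open to its stop, lowered the red adapter through the slot until its flange met the plate, turned it about a quarter turn clockwise, and let go. I handed the job in at about 22 s of the 72 s; it reports no verdict.

**Last checks**
- **Cover:** it is about 90 mm open. I felt 29 N at the end stop.
- **Position:** in the top view the bar's centre is within about 1 mm of the middle between the white marks.
- **Height:** I felt the flange meet the plate at TCP height 130 mm, which is the seated height. I did not measure the height again after letting go; the gripper was pressing down lightly just before release.
- **Gripper:** it is open and well clear of everything. I did not measure the other loose things again at the end.

**What failed or disagreed**
- **Angle:** the bar lies about 3° past the tester's y axis in the top view (about 1° in the side view), inside the 12° limit. I did not feel a hard stop.
- **Turn in two parts:** joint 7 nearly reached its limit after 53°, so I let go, turned the gripper back half a turn and regripped to finish.
- **Mistyped row:** one row had the wrong twist while I was letting go. It had no lasting effect.
- **Cameras:** the two cameras differed by about 4 mm on where the slot is. The force at the cover stop and the position of the held adapter settled it.

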